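Prove the stop button, then counter-hold a hidden bolt head

TASK

Prove the nut runner's stop first: press the red mushroom on the yellow box fully down and let it spring back up, then twist it clockwise to its end stop to reset it. Then reach down into the narrow gap behind the grey bracket, grasp the hidden square bolt head between the fingers, turn it back until its sides stand upright (square with the bracket) and keep holding it there against the runner's drag. The job finishes while you are still gripping the head; leave everything else on the bench where it is.

Things in the scene. Friction and masses are not known exactly. Their poses are not given: they have to be found in the camera images.
- stopbox: Yellow stop station, fixed to the bench: box 85 x 85 x 88 mm high carrying the red mushroom in the middle of its top. Origin: centre of its underside, z up. It may stand on either side of the fixture.
- cap_top (a point): Centre of the top face of the red mushroom cap (round, 40 mm across, 19 mm thick, top 127 mm above the bench when up; a 22 mm stem below, the cap's underside is 20 mm above the box). White pointer on top along the point's x axis; turns with the cap.
- mushroom (a joint): How far the mushroom is pressed, m: 0 = up, 0.006 = fully down. Springs back when let go; 2 N to start moving, 5 N fully down.
- cap (a joint): Twist of the mushroom cap, rad, growing clockwise seen from above; end stop (reset) at 1.2. Stays where left (0.03 N m friction); starts between 0 and 0.25.
- fixture: Bracket fixture, fixed to the bench. Origin on the bench under the rear face of the grey bracket; x points from the bracket into the gap (roughly away from the robot), z up. Base plate x -145 to +70 mm, 100 mm wide, 12 mm thick. Bracket plate: x -8 to 0, 56 mm wide, top at z 130 mm. Bolt axis along x at y 0, z 110 mm.
- gap (a point): Middle of the gap behind the bracket, on the bolt axis (fixture x 26, z 110 mm); fixed, axes as the fixture's. The gap is 52 mm long in x, open above and at both sides, between the bracket and a clear splash guard (fixture x 52 to 56 mm, 80 mm wide, top at z 110 mm).
- motor (a point): Centre of the blue nut-runner motor, on the robot's side of the bracket: 56 mm in diameter, lying along fixture x from -143 to -40 mm, its top at z 138 mm; its socket (30 mm diameter) reaches on to the nut at the bracket.
- bolt_head: Square steel bolt head in the gap. Origin: its centre, 26 mm behind the bracket's rear face, z 110 mm. 24 x 24 mm across the flats (its own y and z), 20 mm thick along its x, the bolt axis. At rest turned -0.35 rad about x; when square its z is vertical. Red stripe on its +z face. Brass collar (22 mm diameter, 16 mm long) between head and bracket.
- nut (a point): Nut in its socket on the robot side of the bracket (fixture x -20, z 110 mm); fixed, axes as the fixture's. The bolt turns about the fixture's x: at rest the runner's drag holds the head against an inner stop, -0.35 rad about x (right-hand rule); square is 0, and it can be turned on to +0.45. The drag acts like a spring: 0.08 N m at rest, 0.15 N m when square; let go, the head goes back to rest.
- stirrer: White magnetic stirrer, fixed, 120 x 120 x 62 mm high, across the fixture from the stop station; bystander. Origin: centre of its underside.
- blue_jar: Blue plastic jar, 60 mm diameter, 95 mm high, loose bystander; origin at the centre of its underside.
- amber_bottle: Amber glass bottle, 48 mm diameter, 100 mm high, loose bystander; origin at the centre of its underside.
- beaker: Glass beaker, 68 mm across the rim, 85 mm high, loose bystander; origin at the centre of its underside.
- spanner: Steel spanner 160 mm long lying flat along its x, loose bystander; origin on its underside.
- spare_nut: Spare round nut, 28 mm diameter, 12 mm high, loose bystander; origin at the centre of its underside.
- parts_tray: Empty grey open tray 100 x 140 x 30 mm, loose bystander; origin at the centre of its underside.
Mind the look-alikes: they are no part of the job. Several things look just like the fixture: the one meant starts nearest to the robot's base.

How it is judged:
On the way, in this order (a step that is already met when the one before it is completed fails the run):
1. the red mushroom is pressed fully down (value of joint mushroom above 0.005 m), for 0.05 s.
2. the mushroom is back up and twisted clockwise to its end stop (value of joint cap above 1.05 rad and value of joint mushroom below 0.002 m), for 0.2 s.
3. the bolt head is gripped between the fingers and turned square (angle between bolt_head's own z axis and vertical below 0.12 rad and contact force between the fingers and bolt_head above 3 N and distance between the grasp point and bolt_head below 0.022 m), for 0.3 s.
At the end, for the whole second after the job is handed in: The mushroom is up (within 2 mm) and twisted clockwise to at least 1.05 of its 1.2 rad; the bolt head is held still between the fingers (contact over 3 N, head within 22 mm of the TCP) with its sides within 0.12 rad of upright, against the drag that would otherwise turn it back (all of step 2 and all of step 3 and angular speed of bolt_head below 0.1 rad/s); the arm keeps its last pose, push and grip.
It fails at once if a loose bystander is shifted by more than 30 mm (distance of any of blue_jar, amber_bottle, beaker, spanner, spare_nut, parts_tray from where it was at the start of the episode above 0.03 m).
It also fails if it takes over 54 s, if anything falls off the work surface, if the arm or the gripper's body presses on something with over 40 N, if the wrist force passes 120 N, or if a joint passes its speed limit or range.

ROBOT

A 6-joint arm with a two-finger parallel gripper is mounted at the origin on the work surface. World frame = base frame: x ahead of the robot, y to its left, z up, the work surface at z = 0. Lengths are in m, angles in rad, forces in N, time in s.
With the tool pointing down it reaches from about 0.425 to 0.95 m from the base axis. Payload 3.5 kg.
Tool frame: the origin (TCP) lies between the finger pads, 19 mm behind the fingertips; this is the grasp point; z points along the fingers, y is the line along which they close (so a half turn about z gives the same grasp; the last joint's range is limited). The gripper opens to 85 mm and grips with 20 to 120 N. Pads are 22 mm wide; open, the fingers measure 114 mm over their backs; the gripper's body (76 mm by 85 mm) begins 54 mm behind the grasp point. The pads swing forward as they close: fully open they stand 13 mm farther back than shut.
Start: joints at [-1.303, 0.286, 1.577, -0, 1.279, -0.15], TCP at [0.274, -0.617, 0.25] pointing down, gripper open.
Joint ranges: [-2.77, 2.77], [-0.9, 2.22], [0.21, 2.48], [-1.53, 4.67], [0.24, 2.81], [-2.84, 2.84]. Speed limits (rad/s): [2.79, 2.79, 3.14, 3.14, 3.14, 3.14].

INTERFACE

Orientations are given as a 3x3 rotation matrix whose columns are the frame's x, y, z axes.
In Python, from station import telemetry, optics, job gives the robot as it stands.
- The arm moves only by the tool step_arm, never from a script. Its argument "moves" is a list of rows, each a list of 4 numbers: the shift along the tool's x, y, z in units of 40 mm (1.0 is 40 mm), then the turn about the tool's z in units of 5 degrees (1.0 is 5 degrees). In form: [[dx, dy, dz, twist], ...]. A call has 1 to 12 rows; each row is the pose to reach, as a shift and turn from the pose commanded when the call began, along the tool's axes at that moment; what a row does not reach only later rows make up. A row lasts 1/12 s, in which the tool goes at most 41.7 mm and 7.16 degrees, less where a joint would pass 70% of its speed; a pose out of reach is approached as far as the arm can. A call with a gripper value outside its range is refused whole. "claw" is the finger opening in mm, from 0 to 85.4, set as the call begins (left out, the last holds). The fingers move at their own pace and stop on an object; the grip force is fixed at half the most. Time passes only in rows, so rows that repeat a pose let the fingers close. It gives the time, the measured TCP pose, the force, the opening and the grip force at its end, in the units of the state.
- telemetry.observe(): the state, without advancing time (a new reading comes with each control period).
- optics.snapshot(name): name is "scene" or "top"; returns a dict with "frame" (480x640x3 uint8, blue, green, red), "fx", "fy", "cx", "cy" (pixels), "dist" ([k1, k2, p1, p2, k3] as OpenCV has them; the pictures are not rectified), "eye" and "attitude" of the camera in the world. Camera axes: x right, y down, z forward; pixel columns grow to the right and rows downward; lengths in m; the calibration is good to about 2 mm. A picture is of the moment at which its call begins. There is no depth.
- job.job_done(): hands the job in; it is judged then, once.
The state is a dict: "time": time; "joint_pos": joint angles; "joint_vel": joint speeds; "tau": joint torques, N m; "eef_pos": TCP position; "eef_rot": TCP orientation; "ft_force": force on the tool from outside, world axes, zero at the start; "ft_torque": the same for the moment, N m; "gripper_width": finger opening in m; "finger_force": force on a finger pad.
Only numpy, scipy, OpenCV 4.12 (cv2) and the standard library are available. Lean on these libraries where they do the work, as an engineer would, in place of code of your own. Each camera call takes 0.05 s, during which the arm holds its last target. There are 200 camera calls.

## Working session

There is one attempt and no reset: what is moved stays moved. The work goes in short steps, Python scripts to look and compute and a tool call to move; the robot and the scene stay as the last step left them, time stands still between calls to the robot, and variables do not carry over. Pictures are saved under pics/ and viewed, at most 10 in all, crops included, and the job is handed in when it is done.

Besides the shell and the picture viewer there is one more tool, called in YAML: its name, and indented under it one key for each argument. step_arm: Moves the arm, as the interface text tells. Its arguments: {"type":"object","properties":{"moves":{"type":"array","items":{"type":"array","items":{"type":"number"}}},"claw":{"type":"number"}},"required":["moves"]}

```bash
mkdir -p pics
cat > h.py <<'E'
import numpy as np, cv2
from station import telemetry, optics, job
def snap(n,save=None):
    s=optics.snapshot(n)
    if save: cv2.imwrite('pics/'+save,s['frame'])
    return s
def ray(s,uv):
    K=np.array([[s['fx'],0,s['cx']],[0,s['fy'],s['cy']],[0,0,1]])
    p=cv2.undistortPoints(np.array(uv,float).reshape(-1,1,2),K,np.array(s['dist'],float)).reshape(-1,2)
    R=np.array(s['attitude']); 
    d=np.c_[p,np.ones(len(p))]@R.T
    return np.array(s['eye']),d
def onz(s,uv,z):
    e,d=ray(s,uv); return e+d*((z-e[2])/d[:,2])[:,None]
def proj(s,P):
    K=np.array([[s['fx'],0,s['cx']],[0,s['fy'],s['cy']],[0,0,1]])
    R=np.array(s['attitude']).T; t=-R@np.array(s['eye'])
    return cv2.projectPoints(np.array(P,float).reshape(-1,3),cv2.Rodrigues(R)[0],t,K,np.array(s['dist'],float))[0].reshape(-1,2)
E
python3 - <<'E'
from h import *
for n in('scene','top'):
    s=snap(n,n+'0.png'); print(n,s['eye'],np.round(s['attitude'],3).tolist(),s['fx'])
st=telemetry.observe(); print(st)
E
```

```text
scene [ 1.10864459 -0.38599987  1.21216594] [[0.565, 0.699, -0.438], [0.825, -0.487, 0.287], [-0.013, -0.524, -0.852]] 531.9742554435587
top [ 0.38413771 -0.01005491  1.14570622] [[-0.003, -0.989, 0.147], [-1.0, -0.001, -0.024], [0.024, -0.147, -0.989]] 439.5563271927924
{'time': 0.1, 'joint_pos': array([-1.30300848e+00,  2.87136855e-01,  1.57809320e+00,  7.43477148e-06,
        1.27858961e+00, -1.50012251e-01]), 'joint_vel': array([ 2.31720541e-03, -4.57541805e-04, -5.57601204e-03,  5.59457717e-04,
        1.02492882e-05,  1.07156979e-04]), 'tau': array([ 8.69451433e-04, -4.07295477e+01, -2.93700153e+01, -1.47798628e-04,
        3.40003891e-03,  6.71796997e-06]), 'eef_pos': array([ 0.27374847, -0.61636736,  0.2487117 ]), 'eef_rot': array([[ 9.13984734e-01,  4.05748156e-01, -5.82399335e-04],
       [ 4.05748432e-01, -9.13982270e-01,  2.14952398e-03],
       [ 3.39862726e-04, -2.20093972e-03, -9.99997520e-01]]), 'ft_force': array([-0.46893388, -0.54739558, -0.25020278]), 'ft_torque': array([ 0.01146759, -0.05175949,  0.034891  ]), 'finger_force': 0.0, 'gripper_width': 0.08524775542583779}
```

View pics/scene0.png

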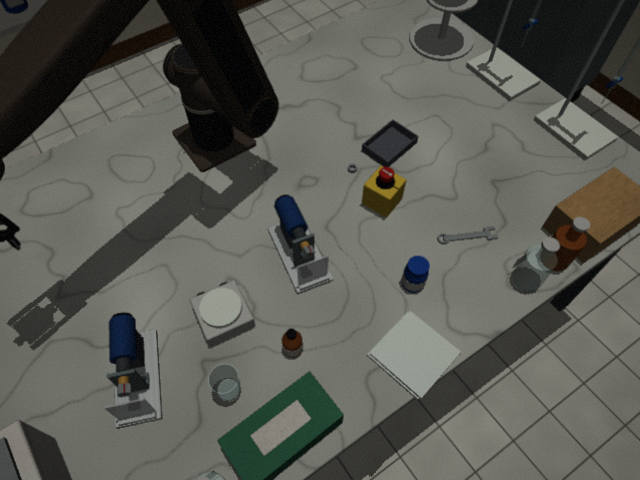

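View pics/top0.png

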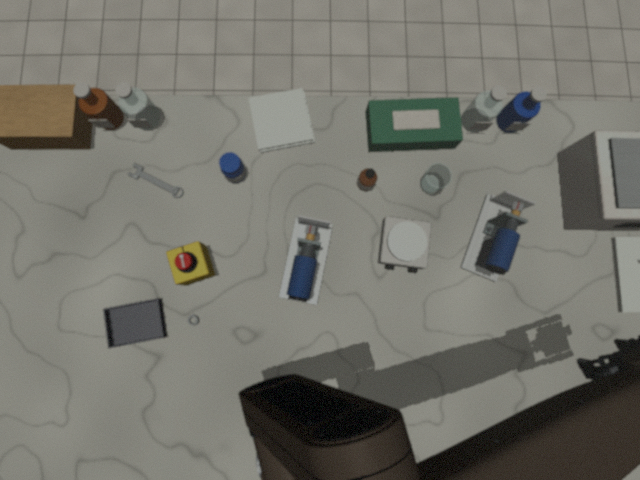

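Both views show two look-alike bracket fixtures. A is at top (305,262) / scene (298,245), and B is at top (500,240) / scene (130,360). A, the one beside the yellow box at top (187,262) / scene (384,190), looks nearest to the base, with the stirrer across from it. I'll check that choice by measurement and with a close crop.

Run:
```python
from h import *
a=snap('top');b=snap('scene')
print('A,B base',onz(a,[(305,262),(500,240)],.06).round(3).tolist())
c1=cv2.resize(a['frame'][205:315,150:345],None,fx=4,fy=4,interpolation=cv2.INTER_CUBIC)
c1=cv2.convertScaleAbs(c1,alpha=1.6)
cv2.imwrite('pics/ctop.png',c1)
c2=cv2.resize(b['frame'][150:300,255:415],None,fx=4,fy=4,interpolation=cv2.INTER_CUBIC)
cv2.imwrite('pics/cscene.png',cv2.convertScaleAbs(c2,alpha=1.6))
for s,(x0,y0,x1,y1) in((a,(150,220,230,300)),(b,(355,150,415,220))):
    h=cv2.cvtColor(s['frame'],cv2.COLOR_BGR2HSV)
    m=(((h[...,0]<8)|(h[...,0]>172))&(h[...,1]>150)&(h[...,2]>60)).astype(np.uint8)
    w=np.zeros_like(m);w[y0:y1,x0:x1]=m[y0:y1,x0:x1]
    v,u=np.nonzero(w);print('red',len(u),u.min(),u.max(),v.min(),v.max(),u.mean(),v.mean(), onz(s,[(u.mean(),v.mean())],.12))
```

```text
A,B base [[0.479, -0.012, 0.06], [0.534, -0.507, 0.06]]
red 147 176 191 253 269 184.01360544217687 261.312925170068 [[0.47532387 0.26991916 0.12      ]]
red 102 380 393 167 178 386.2450980392157 172.62745098039215 [[0.47559555 0.27525102 0.12      ]]
```

View pics/ctop.png

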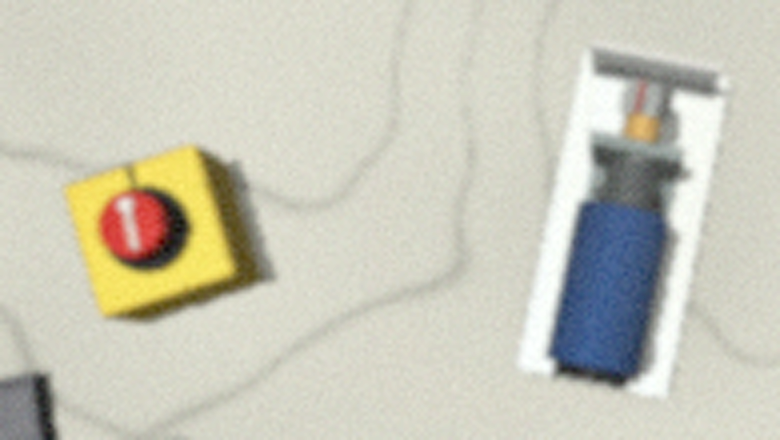

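View pics/cscene.png

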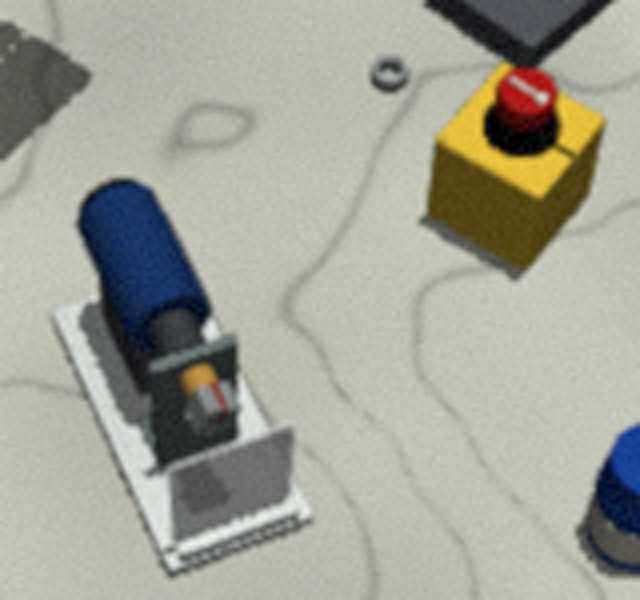

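The crops confirm A: brass collar and head with its red stripe at crop (640,95), bracket in front, motor towards the robot. Its white base corners are at crop (590,48), (728,75), (520,368) and (668,396). The cap's white pointer runs from crop (132,248) to (125,203).

Run:
```python
from h import *
from scipy.optimize import least_squares
a=snap('top');b=snap('scene')
ct=lambda L:(np.array(L,float)+.5)/4-.5+[150,205]
cs=lambda L:(np.array(L,float)+.5)/4-.5+[255,150]
Y=onz(a,ct([(65,187),(197,146),(238,278),(105,318)]),.088)
print('box',Y.mean(0),[np.linalg.norm(Y[i]-Y[i-1]).round(4) for i in range(4)])
Y2=onz(b,cs([(438,140),(512,63),(604,122),(537,197)]),.088);print('box scene',Y2.mean(0))
P=onz(a,ct([(592,50),(728,76),(520,368),(666,395)]),.012);print(P.round(4).tolist())
P2=onz(b,cs([(55,315),(310,517),(172,562)]),.012);print(P2.round(4).tolist())
ptr=onz(a,ct([(132,248),(125,203)]),.127);print('ptr',ptr, onz(b,cs([(510,78),(545,102)]),.127))
loc=np.array([[70,50],[70,-50],[-145,50],[-145,-50]])/1e3
def T(p,L):
    c,s=np.cos(p[2]),np.sin(p[2]);return L@np.array([[c,s],[-s,c]])+p[:2]
for Q,L in((P,loc),(P2,loc[[3-1,1,0]]),):
    pass
f=least_squares(lambda p:(T(p,loc)-P[:,:2]).ravel(),[.5,0,0]);print('fix top',f.x,f.fun.round(4))
L2=np.array([[-145,-50],[70,50],[70,-50]])/1e3
f2=least_squares(lambda p:(T(p,L2)-P2[:,:2]).ravel(),[.5,0,0]);print('fix scene',f2.x,f2.fun.round(4))
# motor axis yaw check via blue mask
h=cv2.cvtColor(a['frame'],cv2.COLOR_BGR2HSV);m=((h[...,0]>100)&(h[...,0]<125)&(h[...,1]>120)&(h[...,2]>30)).astype(np.uint8)
w=np.zeros_like(m);w[240:310,270:330]=m[240:310,270:330];r=cv2.minAreaRect(cv2.findNonZero(w));print(r)
B=cv2.boxPoints(r);print('motor',onz(a,B,.12).round(4).tolist())
# image + projected check
for nm,s in(('t',a),('s',b)):
    for p in((f.x),):
        q=[(0,28,130),(0,-28,130),(52,40,110),(52,-40,110),(26,0,110),(70,50,12),(70,-50,12),(-145,50,12),(-145,-50,12)]
        W=[[*T(p,np.array([[x,y]])/1e3)[0],z/1e3] for x,y,z in q]
        u=proj(s,W);im=cv2.resize(s['frame'],None,fx=4,fy=4,interpolation=cv2.INTER_CUBIC);im=cv2.convertScaleAbs(im,alpha=1.5)
        for x in u: cv2.circle(im,tuple(int(v) for v in (x+.5)*4-.5),3,(0,255,255),-1)
    c=u.mean(0)*4; x0,y0=int(c[0])-190,int(c[1])-240
    cv2.imwrite(f'pics/chk{nm}.png',im[y0:y0+480,x0:x0+380])
cv2.imwrite('pics/chk.png',np.hstack([cv2.imread('pics/chkt.png'),cv2.imread('pics/chks.png')]))
```

```text
box [0.47508716 0.27033943 0.088     ] [np.float64(0.0832), np.float64(0.0826), np.float64(0.0843), np.float64(0.0821)]
box scene [0.48087449 0.27233791 0.088     ]
[[0.6012, 0.0071, 0.012], [0.584, -0.082, 0.012], [0.3946, 0.0524, 0.012], [0.3774, -0.0408, 0.012]]
[[0.3817, -0.041, 0.012], [0.6056, 0.0105, 0.012], [0.5821, -0.0796, 0.012]]
ptr [[0.46239093 0.27073208 0.127     ]
 [0.48850168 0.27583737 0.127     ]] [[0.46428373 0.26956896 0.127     ]
 [0.49304395 0.27561527 0.127     ]]
fix top [ 0.52602039 -0.02338977 -0.20318126] [ 0.0035  0.0044  0.0005 -0.0045 -0.0005  0.0024 -0.0034 -0.0023]
fix scene [ 0.52815473 -0.02069871 -0.20557276] [-0.0057  0.0009  0.0013  0.0034  0.0044 -0.0044]
((301.8269348144531, 276.8653869628906), (20.003849029541016, 40.9882698059082), 11.309932708740234)
motor [[0.3973, 0.0272, 0.12], [0.4907, 0.0089, 0.12], [0.4815, -0.037, 0.12], [0.3882, -0.0182, 0.12]]
```

View pics/chk.png

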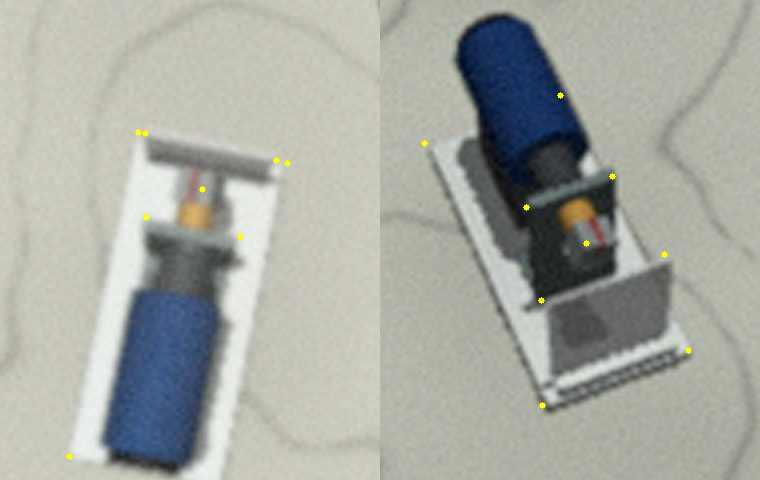

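Against the projections, the guard and bracket in the image sit about 1 px nearer the robot than the corner fit puts them. I'll refine the fixture pose by least squares on the picked points from both views. I'll also add a helper that works out moves in tool units.

```bash
cat >> h.py <<'E'
def plan(x,y,z,yaw=None):
    s=telemetry.observe();R=s['eef_rot'];d=R.T@(np.array([x,y,z])-s['eef_pos'])/.04
    cur=np.arctan2(R[1,0],R[0,0]);tw=0 if yaw is None else -np.degrees((yaw-cur+np.pi)%(2*np.pi)-np.pi)/5
    print('pos',s['eef_pos'].round(4),'yaw',cur.round(3),'j',s['joint_pos'].round(2),'t',s['time'],'-> units',d.round(3),'twist',round(tw,3))
def stat():
    s=telemetry.observe();R=s['eef_rot'];print(s['time'],s['eef_pos'].round(4),np.arctan2(R[1,0],R[0,0]).round(3),'F',s['ft_force'].round(1),'T',s['ft_torque'].round(2),'w',round(s['gripper_width'],4),s['finger_force'])
E
python3 - <<'E'
from h import *
from scipy.optimize import least_squares
a=snap('top');b=snap('scene')
ct=lambda L:(np.array(L,float)+.5)/4-.5+[150,205]
cs=lambda L:(np.array(L,float)+.5)/4-.5+[255,150]
q=[(70,50,12),(70,-50,12),(-145,50,12),(-145,-50,12),(52,40,110),(52,-40,110),(0,28,130),(0,-28,130)]
q=np.array(q)/1e3
ta=ct([(588,47),(731,76),(518,370),(668,398),(594,50),(726,73),(592,134),(685,151)])
i2=[1,3,0,4,5,6,7]
# guard/bracket from scene crop
tb=cs([(170,568),(52,315),(312,517),(293,428),(168,468),(237,338),(150,366)])
def W(p,Q):
    c,s=np.cos(p[2]),np.sin(p[2]);return np.c_[Q[:,:2]@np.array([[c,s],[-s,c]])+p[:2],Q[:,2]]
fa=lambda p:(proj(a,W(p,q))-ta).ravel()
fb=lambda p:(proj(b,W(p,q[i2]))-tb).ravel()
for f in(fa,fb,lambda p:np.r_[fa(p),fb(p)]):
    r=least_squares(f,[.526,-.023,-.203],loss='soft_l1');print(r.x.round(4),f(r.x).round(1))
print('gap',W(r.x,np.array([[.026,0,.11]])))
plan(.56,-.1,.25);
E
```

```text
[ 0.5249 -0.0233 -0.2025] [-0.7 -0.1  0.9  0.2 -0.5  0.2  0.4  1.1 -0.4 -0.6 -0.7  0.3  0.4 -0.7
  0.7 -0.2]
[ 0.5278 -0.0217 -0.2066] [-0.4  0.8 -0.4 -1.5  0.5 -0.2 -0.6 -1.8 -0.2 -0.5  0.4  1.1  0.6  1.8]
[ 0.526  -0.0223 -0.2006] [-1.1 -0.5  0.5 -0.2 -0.7 -0.2  0.2  0.6 -0.9 -1.  -1.1 -0.2  0.  -1.2
  0.3 -0.7 -0.8  0.4 -1.2 -1.7 -0.  -0.7 -1.2 -2.3 -0.7 -0.9 -0.3  0.7
  0.   1.4]
gap [[ 0.55143201 -0.02750498  0.11      ]]
pos [ 0.2739 -0.6168  0.2498] yaw 0.418 j [-1.3   0.29  1.58 -0.    1.28 -0.15] t 0.4 -> units [ 1.178e+01 -8.907e+00 -1.000e-03] twist 0
```

step_arm:
  moves:
    - [1.2, -0.9, 0, 0]
    - [2.3, -1.7, 0, 0]
    - [4, -3, 0, -2]
    - [6, -4.5, 0, -4]
    - [8, -6, 0, -6]
    - [10, -7.5, 0, -8]
    - [11, -8.3, 0, -10]
    - [11.8, -8.9, 0, -12]
    - [11.8, -8.9, 0, -14.5]
    - [11.8, -8.9, 0, -14.5]
    - [11.8, -8.9, 0, -14.5]
    - [11.8, -8.9, 0, -14.5]

```text
time: 1.4
eef_pos: [0.5174, -0.1779, 0.2505]
eef_rot: [[-0.103, 0.995, 0.001], [0.995, 0.103, -0.0], [-0.001, 0.001, -1.0]]
ft_force: [1.1, 0.1, 0.4]
gripper_width: 0.0855
finger_force: 0.0
```

```bash
python3 -c "
from h import *
plan(.477,.272,.2,1.69)"
```

```text
pos [ 0.5174 -0.1779  0.2505] yaw 1.674 j [-0.52  0.    1.89 -0.    1.24 -0.62] t 1.4 -> units [11.293  0.151  1.255] twist -0.184
```

step_arm:
  moves:
    - [1, 0, 0, 0]
    - [2, 0, 0, 0]
    - [3, 0.1, 0, 0]
    - [4, 0.1, 0, 0]
    - [5, 0.1, 0, 0]
    - [6, 0.1, 0, 0]
    - [7, 0.1, 0, 0]
    - [8, 0.1, 0, 0]
    - [9, 0.1, 0, 0]
    - [10, 0.1, 0, 0]
    - [11, 0.1, 0, 0]
    - [11, 0.1, 0, 0]

```text
time: 2.4
eef_pos: [0.4767, 0.2641, 0.2504]
eef_rot: [[-0.103, 0.995, 0.0], [0.995, 0.103, 0.003], [0.003, 0.001, -1.0]]
ft_force: [-0.4, 0.2, 0.2]
gripper_width: 0.0854
finger_force: 0.0
```

```bash
python3 -c "
from h import *
plan(.477,.272,.18,1.69)"
```

```text
pos [0.4767 0.2641 0.2504] yaw 1.674 j [ 0.32 -0.    1.9   0.    1.24  0.21] t 2.4 -> units [0.19  0.027 1.761] twist -0.181
```

step_arm:
  moves:
    - [0.2, 0.03, 1, 0]
    - [0.2, 0.03, 2, 0]
    - [0.2, 0.03, 2.7, 0]
    - [0.2, 0.03, 3.1, 0]
    - [0.2, 0.03, 3.28, 0]
    - [0.2, 0.03, 3.28, 0]
    - [0.2, 0.03, 3.28, 0]

```text
time: 2.98
eef_pos: [0.4792, 0.2666, 0.1197]
eef_rot: [[-0.097, 0.995, 0.001], [0.995, 0.097, 0.0], [0.0, 0.001, -1.0]]
ft_force: [0.4, -0.2, -0.3]
gripper_width: 0.0853
finger_force: 0.0
```

step_arm:
  claw: 30
  moves:
    - [0, 0, 0, 0]
    - [0, 0, 0, 0]
    - [0, 0, 0, 0]
    - [0, 0, 0, 0]
    - [0, 0, 0, 0]
    - [0, 0, 0, 0]
    - [0, 0, 0, 0]
    - [0, 0, 0, 0]

```text
time: 3.65
eef_pos: [0.4777, 0.2666, 0.1189]
eef_rot: [[-0.097, 0.995, -0.002], [0.995, 0.097, -0.0], [-0.0, -0.002, -1.0]]
ft_force: [-5.5, -1.6, 3.6]
gripper_width: 0.0383
finger_force: 59.8
```

```bash
python3 -c "
from h import *
stat();plan(.477,.272,.119)"
```

```text
3.65 [0.4777 0.2666 0.1189] 1.668 F [-5.5 -1.6  3.6] T [-0.02  0.77 -0.07] w 0.0383 59.77367877960205
pos [0.4777 0.2666 0.1189] yaw 1.668 j [0.32 0.16 1.99 0.   1.   0.23] t 3.65 -> units [ 0.137 -0.003 -0.003] twist 0
```

step_arm:
  claw: 60
  moves:
    - [0, 0, 0, 0]
    - [0, 0, 0, 0]
    - [0.13, -0.02, 0, 0]
    - [0.13, -0.02, 0, 0]
    - [0.13, -0.02, 0, 0]

```text
time: 4.07
eef_pos: [0.4775, 0.2719, 0.1189]
eef_rot: [[-0.097, 0.995, 0.001], [0.995, 0.097, 0.0], [0.0, 0.001, -1.0]]
ft_force: [-0.6, 0.0, -0.9]
gripper_width: 0.0601
finger_force: 0.0
```

step_arm:
  claw: 30
  moves:
    - [0, 0, 0, 0]
    - [0, 0, 0, 0]
    - [0, 0, 0, 0]
    - [0, 0, 0, 0]
    - [0, 0, 0, 0]

```text
time: 4.48
eef_pos: [0.477, 0.2716, 0.119]
eef_rot: [[-0.097, 0.995, -0.001], [0.995, 0.097, -0.0], [-0.0, -0.001, -1.0]]
ft_force: [-2.6, 0.3, 1.8]
gripper_width: 0.0382
finger_force: 59.8
```

step_arm:
  moves:
    - [0, 0, 0.1, 0]
    - [0, 0, 0.19, 0]
    - [0, 0, 0.19, 0]
    - [0, 0, 0.19, 0]
    - [0, 0, 0.19, 0]

```text
time: 4.9
eef_pos: [0.4772, 0.2717, 0.1132]
eef_rot: [[-0.097, 0.995, -0.002], [0.995, 0.097, -0.001], [-0.0, -0.002, -1.0]]
ft_force: [-8.3, -2.1, 14.0]
gripper_width: 0.0383
finger_force: 61.4
```

```bash
python3 -c "
from h import *
stat()"
```

```text
4.9 [0.4772 0.2717 0.1132] 1.668 F [-8.3 -2.1 14. ] T [-0.35  1.28 -0.  ] w 0.0383 61.365641355514526
```

14 N at 5.8 mm of travel means the mushroom has bottomed. Next I let it up and twist.

step_arm:
  moves:
    - [0, 0, 0, 0]
    - [0, 0, -0.1, 0]
    - [0, 0, -0.2, 0]
    - [0, 0, -0.22, 0]
    - [0, 0, -0.22, 0]

```text
time: 5.32
eef_pos: [0.477, 0.2716, 0.1195]
eef_rot: [[-0.097, 0.995, -0.0], [0.995, 0.097, 0.0], [0.0, -0.0, -1.0]]
ft_force: [-2.0, 0.2, -0.1]
gripper_width: 0.0386
finger_force: 63.0
```

step_arm:
  moves:
    - [0, 0, 0, 1.2]
    - [0, 0, 0, 2.4]
    - [0, 0, 0, 3.6]
    - [0, 0, 0, 4.8]
    - [0, 0, 0, 6]
    - [0, 0, 0, 7.2]
    - [0, 0, 0, 8.4]
    - [0, 0, 0, 9.6]
    - [0, 0, 0, 10.8]
    - [0, 0, 0, 12]
    - [0, 0, 0, 13]
    - [0, 0, 0, 13]

```text
time: 6.32
eef_pos: [0.4764, 0.2718, 0.1194]
eef_rot: [[0.862, 0.508, -0.002], [0.508, -0.862, -0.0], [-0.002, -0.001, -1.0]]
ft_force: [-4.1, 1.1, 2.0]
gripper_width: 0.038
finger_force: 63.4
```

```bash
python3 -c "
from h import *
stat()"
```

```text
6.3167 [0.4764 0.2718 0.1194] 0.533 F [-4.1  1.1  2. ] T [0.11 0.76 0.1 ] w 0.038 63.405922651290894
```

step_arm:
  moves:
    - [0, 0, 0, 1]
    - [0, 0, 0, 2]
    - [0, 0, 0, 2.5]
    - [0, 0, 0, 2.5]
    - [0, 0, 0, 2.5]

```text
time: 6.73
eef_pos: [0.4765, 0.2721, 0.1194]
eef_rot: [[0.947, 0.322, -0.001], [0.322, -0.947, -0.001], [-0.001, 0.001, -1.0]]
ft_force: [-4.6, 2.3, 0.7]
gripper_width: 0.0384
finger_force: 63.3
```

```bash
python3 -c "
from h import *
stat()"
```

```text
6.7333 [0.4765 0.2721 0.1194] 0.327 F [-4.6  2.3  0.7] T [0.5  0.66 1.78] w 0.0384 63.31408739089966
```

The 1.78 N m reaction shows the end stop is reached. I'll release, rise and check the pointer.

step_arm:
  claw: 85
  moves:
    - [0, 0, 0, 0]
    - [0, 0, 0, 0]
    - [0, 0, 0, 0]
    - [0, 0, 0, 0]
    - [0, 0, -0.6, 0]
    - [0, 0, -1.5, 0]
    - [0, 0, -2.5, 0]
    - [0, 0, -3.3, 0]
    - [0, 0, -3.3, 0]

```text
time: 7.48
eef_pos: [0.4812, 0.2727, 0.2613]
eef_rot: [[0.951, 0.31, 0.015], [0.31, -0.951, 0.005], [0.016, -0.0, -1.0]]
ft_force: [0.8, -0.8, 1.4]
gripper_width: 0.0849
finger_force: 0.0
```

```bash
python3 -c "
from h import *
stat();plan(.551,-.028,.25,-.203)"
```

```text
7.4833 [0.4812 0.2727 0.2613] 0.315 F [ 0.8 -0.8  1.4] T [-0.   -0.05 -0.04] w 0.0849 0.0
pos [0.4812 0.2727 0.2613] yaw 0.315 j [ 0.33  0.    1.88 -0.    1.25  1.59] t 7.4833 -> units [-0.674  7.689  0.27 ] twist 5.934
```

step_arm:
  moves:
    - [0, 1, 0, 0]
    - [0, 2, 0, 1]
    - [-0.1, 3, 0, 2]
    - [-0.3, 4, 0, 3]
    - [-0.4, 5, 0.1, 4]
    - [-0.5, 6, 0.2, 5]
    - [-0.6, 7, 0.3, 5.9]
    - [-0.67, 7.7, 0.3, 5.9]
    - [-0.67, 7.7, 0.3, 5.9]
    - [-0.67, 7.7, 0.3, 5.9]
    - [-0.67, 7.7, 0.3, 5.9]

```text
time: 8.4
eef_pos: [0.5471, -0.0293, 0.2397]
eef_rot: [[0.98, -0.199, -0.0], [-0.199, -0.98, 0.001], [-0.0, -0.0, -1.0]]
ft_force: [-0.1, 0.8, 0.6]
gripper_width: 0.0849
finger_force: 0.0
```

Run:
```python
from h import *
plan(.551,-.028,.11,-.203)
a=snap('top');b=snap('scene')
A=cv2.resize(a['frame'][190:310,150:340],None,fx=4,fy=4)[:, :400]
c=cv2.resize(a['frame'][235:290,155:215],None,fx=6,fy=6,interpolation=cv2.INTER_CUBIC)
d=cv2.resize(b['frame'][180:300,250:345],None,fx=4,fy=4,interpolation=cv2.INTER_CUBIC)
o=np.zeros((480,740,3),np.uint8);o[:330,:360]=c;o[:480,360:740]=d
cv2.imwrite('pics/e.png',cv2.convertScaleAbs(o,alpha=1.6))
```

```text
pos [ 0.5471 -0.0293  0.2397] yaw -0.2 j [-0.24  0.02  1.9   0.    1.23  1.53] t 8.4 -> units [ 0.091 -0.05   3.243] twist 0.032
```

View pics/e.png

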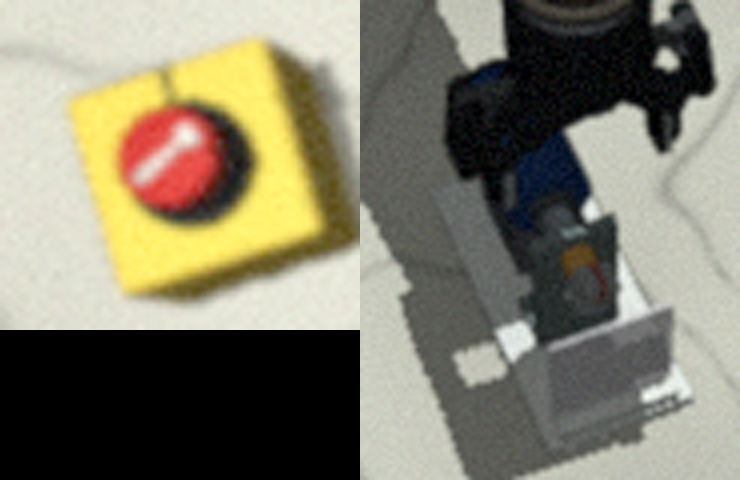

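The pointer now runs from (140,182) to (190,132) in the left crop, and the fingers hover over the gap. I'll measure the cap angle against the box properly.

Run:
```python
from h import *
a=snap('top');b=snap('scene')
def ang(s,f,c,box):
    x0,y0,x1,y1=box; im=f[y0:y1,x0:x1]
    h=cv2.cvtColor(im,cv2.COLOR_BGR2HSV);red=(((h[...,0]<10)|(h[...,0]>170))&(h[...,1]>130)).astype(np.uint8)
    k=cv2.morphologyEx(red,cv2.MORPH_CLOSE,np.ones((7,7)))
    k=cv2.erode(k,np.ones((3,3)))
    g=np.where(k>0,im[...,1].astype(float),0); g[g<np.median(g[k>0])+10]=0
    v,u=np.nonzero(g); P=onz(s,np.c_[u+x0,v+y0],.127)[:,:2]; w=g[v,u]
    m=(P*w[:,None]).sum(0)/w.sum(); C=((P-m)*w[:,None]).T@(P-m)
    e=np.linalg.eigh(C)[1][:,1]; return len(u),np.degrees(np.arctan2(e[1],e[0]))
for n,s,bx in(('top',a,(170,245,200,278)),('scene',b,(373,160,400,185))):
    f0=cv2.imread(f'pics/{n}0.png'); print(n,ang(s,f0,0,bx),ang(s,s['frame'],0,bx))
ct=lambda L:(np.array(L,float)+.5)/4-.5+[150,205]
Y=onz(a,ct([(65,187),(197,146),(238,278),(105,318)]),.088)
for i in range(4):
    d=Y[i]-Y[i-1];print(np.degrees(np.arctan2(d[1],d[0])).round(1))
```

```text
top (59, np.float64(-165.57043964465464)) (67, np.float64(132.25070020028707))
scene (46, np.float64(-167.83001962162692)) (40, np.float64(133.7361332605898))
19.2
-72.4
-161.1
106.9
```

The cap turned about 1.05 rad, so it now stands near 1.14–1.2 relative to the box axis, consistent with the end stop. Next I go down into the gap.

step_arm:
  moves:
    - [0.09, -0.05, 0.5, 0]
    - [0.09, -0.05, 1, 0]
    - [0.09, -0.05, 1.6, 0]
    - [0.09, -0.05, 2.2, 0]
    - [0.09, -0.05, 2.8, 0]
    - [0.09, -0.05, 3.2, 0]
    - [0.09, -0.05, 3.24, 0]
    - [0.09, -0.05, 3.24, 0]
    - [0.09, -0.05, 3.24, 0]

```text
time: 9.35
eef_pos: [0.552, -0.0279, 0.1116]
eef_rot: [[0.98, -0.197, 0.002], [-0.197, -0.98, -0.0], [0.002, 0.0, -1.0]]
ft_force: [0.1, 0.4, -0.5]
gripper_width: 0.0851
finger_force: 0.0
```

step_arm:
  claw: 40
  moves:
    - [0, 0, 0, 0]
    - [0, 0, 0, 0]
    - [0, 0, 0, 0]
    - [0, 0, 0, 0]
    - [0, 0, 0, 0]

```text
time: 9.77
eef_pos: [0.5514, -0.0284, 0.1109]
eef_rot: [[0.98, -0.198, 0.001], [-0.198, -0.98, -0.0], [0.001, 0.0, -1.0]]
ft_force: [-0.2, -0.1, -0.4]
gripper_width: 0.04
finger_force: 0.0
```

Run:
```python
from h import *
stat();plan(.551,-.028,.11,-.203)
b=snap('scene')
d=cv2.resize(b['frame'][180:300,240:350],None,fx=5,fy=5,interpolation=cv2.INTER_CUBIC)
cv2.imwrite('pics/f.png',cv2.convertScaleAbs(d,alpha=2))
```

```text
9.7667 [ 0.5514 -0.0284  0.1109] -0.2 F [-0.2 -0.1 -0.4] T [ 0.03 -0.    0.02] w 0.04 0.0
pos [ 0.5514 -0.0284  0.1109] yaw -0.2 j [-0.24  0.18  1.98  0.    0.98  1.54] t 9.7667 -> units [-0.011 -0.007  0.023] twist 0.037
```

View pics/f.png

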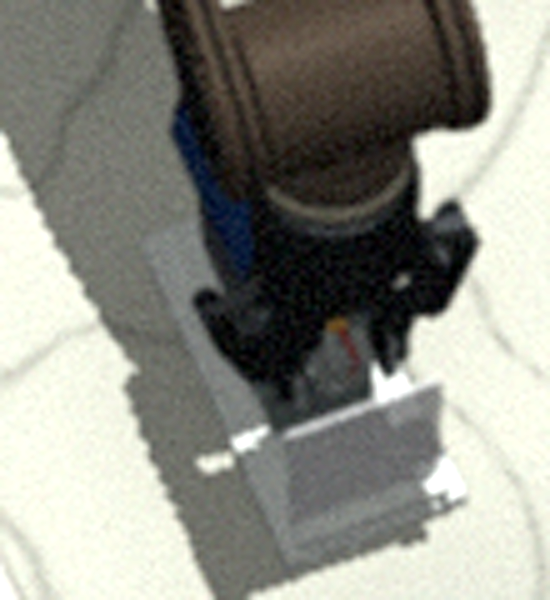

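The head, with its red stripe at (345,350), lies between the fingers at (290,385) and (390,360). Closing now.

step_arm:
  claw: 10
  moves:
    - [0, 0, 0, 0]
    - [0, 0, 0, 0]
    - [0, 0, 0, 0]
    - [0, 0, 0, 0]
    - [0, 0, 0, 0]
    - [0, 0, 0, 0]
    - [0, 0, 0, 0]
    - [0, 0, 0, 0]

```text
time: 10.48
eef_pos: [0.5514, -0.0274, 0.111]
eef_rot: [[0.98, -0.199, 0.0], [-0.199, -0.98, 0.002], [0.0, -0.002, -1.0]]
ft_force: [-1.4, 5.5, 4.3]
gripper_width: 0.027
finger_force: 58.7
```

Run:
```python
from h import *
stat()
b=snap('scene')
d=cv2.resize(b['frame'][220:280,270:340],None,fx=8,fy=8,interpolation=cv2.INTER_CUBIC)
cv2.imwrite('pics/g.png',cv2.convertScaleAbs(d,alpha=2))
```

```text
10.4833 [ 0.5514 -0.0274  0.111 ] -0.2 F [-1.4  5.5  4.3] T [ 0.78  0.06 -0.02] w 0.027 58.721947968006134
```

View pics/g.png

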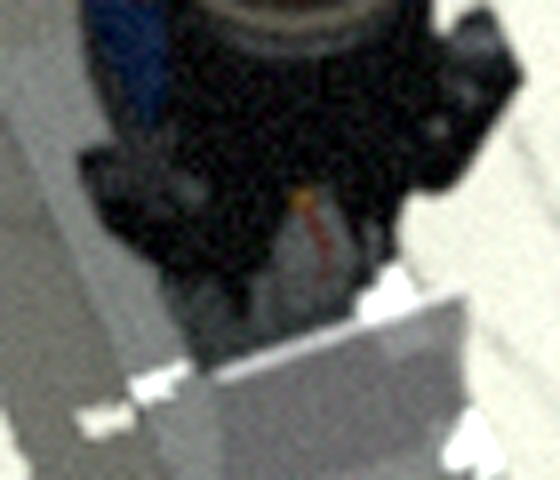

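step_arm:
  moves:
    - [0, 0, 0, 0]
    - [0, 0, 0, 0]
    - [0, 0, 0, 0]
    - [0, 0, 0, 0]

```text
time: 10.87
eef_pos: [0.5515, -0.0274, 0.111]
eef_rot: [[0.98, -0.199, 0.001], [-0.199, -0.98, 0.002], [0.0, -0.002, -1.0]]
ft_force: [-0.3, 5.4, 3.7]
gripper_width: 0.0274
finger_force: 58.7
```

```bash
cat > ang.py <<'E'
from h import *
stat()
b=snap('scene')
def red(f):
    x=f[230:265,295:325].astype(int); m=(x[...,2]-np.maximum(x[...,0],x[...,1])>12)
    h=cv2.cvtColor(f[230:265,295:325],cv2.COLOR_BGR2HSV); m&=((h[...,0]<7)|(h[...,0]>170))
    v,u=np.nonzero(m);return np.c_[u+295,v+230]
y=-.2; ex=np.array([np.cos(y),np.sin(y),0]);ey=np.array([-np.sin(y),np.cos(y),0]);ez=np.array([0,0,1])
o=np.array([.526,-.0223,0])
def st(t): n=np.array(-np.sin(t)*ey+np.cos(t)*ez)*.012; return [o+ex*x+ez*.11+n for x in(.016,.036)]
for f in(cv2.imread('pics/scene0.png'),b['frame']):
    p=red(f)
    if len(p): print(len(p),'centroid',p.mean(0),'mins',p.min(0),p.max(0))
for t in(-.35,-.2,-.1,0,.1): q=proj(b,st(t));print(t,q.round(1).tolist(),q.mean(0).round(1))
E
python3 ang.py
```

```text
10.8667 [ 0.5515 -0.0274  0.111 ] -0.2 F [-0.3  5.4  3.7] T [0.68 0.11 0.03] w 0.0274 58.72225731611252
15 centroid [309.46666667 248.8       ] mins [308 246] [311 252]
6 centroid [309.16666667 248.33333333] mins [308 247] [310 250]
-0.35 [[307.1, 245.2], [310.4, 251.7]] [308.8 248.4]
-0.2 [[306.5, 245.3], [309.7, 251.9]] [308.1 248.6]
-0.1 [[306.0, 245.4], [309.3, 252.0]] [307.6 248.7]
0 [[305.6, 245.6], [308.8, 252.1]] [307.2 248.9]
0.1 [[305.1, 245.8], [308.3, 252.3]] [306.7 249.1]
```

The reading of 27 mm and the almost unmoved stripe suggest the corners are jammed by friction at about -0.2 rad. I'll open a little and push the head's upper left corner with the left finger alone, dragging upwards to roll it square. Then I'll close.

step_arm:
  claw: 40
  moves:
    - [0, 0, 0, 0]
    - [0, 0, 0, 0]
    - [0, 0, 0, 0]
    - [0, 0, 0.1, 0]
    - [0, 0, 0.1, 0]
    - [0, 0.08, 0.1, 0]
    - [0, 0.1, 0.1, 0]
    - [0, 0.1, 0.1, 0]

```text
time: 11.58
eef_pos: [0.55, -0.0321, 0.106]
eef_rot: [[0.98, -0.199, -0.001], [-0.199, -0.98, 0.001], [-0.001, -0.001, -1.0]]
ft_force: [0.5, 1.0, -0.6]
gripper_width: 0.04
finger_force: 0.8
```

step_arm:
  moves:
    - [0, 0.02, 0, 0]
    - [0, 0.04, 0, 0]
    - [0, 0.04, 0, 0]

```text
time: 11.83
eef_pos: [0.55, -0.0323, 0.1061]
eef_rot: [[0.98, -0.199, 0.0], [-0.199, -0.98, 0.003], [-0.0, -0.003, -1.0]]
ft_force: [1.6, 6.2, -1.7]
gripper_width: 0.0399
finger_force: 3.2
```

```bash
python3 ang.py|head -3
```

```text
11.8333 [ 0.55   -0.0323  0.1061] -0.201 F [ 1.6  6.2 -1.7] T [ 0.82 -0.27 -0.03] w 0.0399 3.247179687023163
15 centroid [309.46666667 248.8       ] mins [308 246] [311 252]
6 centroid [309.33333333 249.        ] mins [308 247] [310 251]
```

step_arm:
  moves:
    - [0, 0.03, -0.03, 0]
    - [0, 0.06, -0.06, 0]
    - [0, 0.09, -0.09, 0]
    - [0, 0.12, -0.11, 0]
    - [0, 0.14, -0.12, 0]
    - [0, 0.14, -0.12, 0]

```text
time: 12.38
eef_pos: [0.5493, -0.0355, 0.1107]
eef_rot: [[0.98, -0.201, 0.002], [-0.201, -0.98, 0.008], [0.0, -0.008, -1.0]]
ft_force: [3.6, 14.4, -3.7]
gripper_width: 0.04
finger_force: 7.2
```

```bash
python3 ang.py|head -3
```

```text
12.3833 [ 0.5493 -0.0355  0.1107] -0.202 F [ 3.6 14.4 -3.7] T [ 1.99 -0.63 -0.07] w 0.04 7.216280847787857
15 centroid [309.46666667 248.8       ] mins [308 246] [311 252]
9 centroid [307.66666667 249.33333333] mins [306 247] [309 252]
```

The stripe has moved 1.7 px, which is about +0.37 rad, so the head is near square. Closing now.

step_arm:
  claw: 10
  moves:
    - [0, 0, 0, 0]
    - [0, 0, 0, 0]
    - [0, 0, 0, 0]
    - [0, 0, 0, 0]
    - [0, 0, 0, 0]
    - [0, 0, 0, 0]
    - [0, 0, 0, 0]
    - [0, 0, 0, 0]

```text
time: 13.1
eef_pos: [0.5508, -0.0279, 0.1124]
eef_rot: [[0.979, -0.204, 0.006], [-0.204, -0.979, 0.024], [0.001, -0.024, -1.0]]
ft_force: [7.5, 36.8, 4.2]
gripper_width: 0.0231
finger_force: 60.7
```

```bash
python3 ang.py|head -3
```

```text
13.1 [ 0.5508 -0.0279  0.1124] -0.205 F [ 7.5 36.8  4.2] T [ 5.9  -1.14  0.  ] w 0.0231 60.658771991729736
15 centroid [309.46666667 248.8       ] mins [308 246] [311 252]
10 centroid [307.7 249.2] mins [306 247] [309 252]
```

It reads 23 mm across, so it is flat on flat and square. Now I'll ease off the sideways load.

step_arm:
  moves:
    - [0, -0.06, 0, 0]
    - [0, -0.12, 0, 0]
    - [0, -0.18, 0, 0]
    - [0, -0.24, 0, 0]
    - [0, -0.3, 0, 0]
    - [0, -0.3, 0, 0]
    - [0, -0.3, 0, 0]
    - [0, -0.3, 0, 0]

```text
time: 13.82
eef_pos: [0.5509, -0.0274, 0.1124]
eef_rot: [[0.98, -0.199, -0.002], [-0.199, -0.98, -0.0], [-0.002, 0.0, -1.0]]
ft_force: [-3.2, 1.8, 5.6]
gripper_width: 0.0231
finger_force: 61.7
```

```bash
python3 ang.py|head -3
python3 - <<'E'
from h import *
a=snap('top');b=snap('scene')
d=cv2.resize(b['frame'][220:280,270:330],None,fx=8,fy=8,interpolation=cv2.INTER_CUBIC)
c=cv2.resize(a['frame'][240:290,160:195],None,fx=8,fy=8,interpolation=cv2.INTER_CUBIC)
o=np.zeros((480,780,3),np.uint8);o[:,:480]=d;o[:400,480:760]=c
cv2.imwrite('pics/i.png',cv2.convertScaleAbs(o,alpha=2))
E
```

```text
13.8167 [ 0.5509 -0.0274  0.1124] -0.2 F [-3.2  1.8  5.6] T [ 0.16  0.61 -0.15] w 0.0231 61.69101119041443
15 centroid [309.46666667 248.8       ] mins [308 246] [311 252]
11 centroid [307.63636364 249.09090909] mins [306 246] [309 252]
```

View pics/i.png

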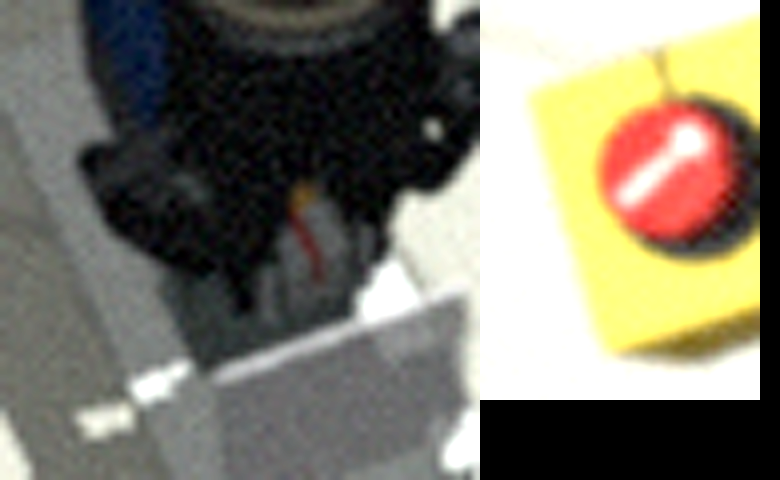

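The head sits flat between the fingers, with the stripe now at (308,240) in the crop. The loads are relaxed and the cap is unchanged, so I'm handing in.

```bash
python3 -c "
from station import job
print(job.job_done())"
```

```text
the job is handed in; nothing more can be done
None
```

I handed the job in at about 14 s of the 54 s with all steps carried out; no verdict came back. The mushroom was pressed and let back up, then twisted until it hit its stop (my camera estimate is 1.14–1.2 rad), and the bolt head is gripped square at about 60 N.

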